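# Latch the cobbler's chest

### The arm

A 7-joint arm with a two-finger parallel gripper is mounted at the origin on the work surface. World frame = base frame: x ahead of the robot, y to its left, z up, the work surface at z = 0. Lengths are in m, angles in rad, forces in N, time in s.
With the tool pointing down it reaches from about 0.35 to 0.775 m from the base axis. Payload 3.1 kg.
Tool frame: the origin (TCP) lies at the very end of the fingers, on their centre line; the grasp point (between the pads) lies 19 mm behind it (env.pinch_z is the distance from the TCP to the grasp point, in m); z points along the fingers, y is the line along which they close (so a half turn about z gives the same grasp; the last joint's range is limited). The gripper opens to 85 mm and grips with 20 to 120 N. Pads are 22 mm wide; open, the fingers measure 114 mm over their backs; the gripper's body (76 mm by 85 mm) begins 54 mm behind the grasp point. The pads swing forward as they close: fully open they stand 13 mm farther back than shut.
Start: joints at [1.173, 0.311, 0.014, 1.512, -0.004, 1.319, -0.027], TCP at [0.192, -0.516, 0.231] pointing down, gripper open.
Joint ranges: [-2.7, 2.7], [-0.3, 1.91], [-1.27, 1.3], [0.12, 2.57], [-1.44, 4.58], [0.2, 2.03], [-3.05, 3.05]. Speed limits (rad/s): [2.79, 2.79, 3.14, 3.14, 3.14, 3.14, 3.14].

### API

Orientations are given as a unit quaternion [x, y, z, w].
In Python, from station import env gives the robot as it stands. The module is installed in compiled form; this text tells all that it offers.
- The arm moves only by the tool servo_tool, never from a script. Its arguments are lists of equal length, an entry for each row: "dp": the shift along the world's x, y, z in m, a list of three; "rot": the turn, a rotation vector about the world's x, y, z in rad, a list of three; "gripper": the finger opening in m, from 0 to 0.0854. In form: {"dp": [[dx, dy, dz], ...], "rot": [[rx, ry, rz], ...], "gripper": [gripper, ...]}. A call has 1 to 20 rows; each row shifts and turns the commanded pose from where the row before left it; what a row does not reach is not made up. A row lasts 1/12 s, in which the tool goes at most 41.7 mm and 7.16 degrees, less where a joint would pass 70% of its speed; a pose out of reach is approached as far as the arm can. A call is refused whole if a number of a shift passes 0.0417 or a number of a turn 0.125, either way. A call with a gripper value outside its range is refused whole. The fingers move at their own pace and stop on an object; "squeeze" is the grip in N (left out, the last holds). Time passes only in rows, so rows that do not move let the fingers close. It gives the time, the measured TCP pose, the force, the opening and the grip force at its end, in the units of the state.
- env.get_obs(): the state, without advancing time (a new reading comes with each control period).
- env.read_camera(name): name is "side" or "top"; returns the picture (480x640x3 uint8, red, green, blue); there is no depth.
- env.calibration(name): a dict with "fx", "fy", "cx", "cy" (pixels), "distortion" ([k1, k2, p1, p2, k3] as OpenCV has them; the pictures are not rectified), "T" (4x4, takes a point from camera to world coordinates). Camera axes: x right, y down, z forward; pixel columns grow to the right and rows downward; lengths in m; the calibration is good to about 2 mm. A picture is of the moment at which its call begins. calibration takes no time and is no camera call.
- env.sign_off(): hands the job in; it is judged then, once.
The state is a dict: "time": time; "joints": joint angles; "joint_velocities": joint speeds; "joint_torque": joint torques, N m; "tcp_pos": TCP position; "tool_rot": TCP orientation; "wrist_force": force on the tool from outside, world axes, zero at the start; "ft_torque": the same for the moment, N m; "grip_width": opening from 0.0 (shut) to 1.0 (fully open); "gripper_force": force on a finger pad.
Only numpy, scipy, OpenCV 4.12 (cv2) and the standard library are available. Lean on these libraries where they do the work, as an engineer would, in place of code of your own. Each camera call takes 0.05 s, during which the arm holds its last target. There are 200 camera calls.

### The job

Pack up the cobbler's chest: lower its lid onto the seal, hook the claw of the draw latch over the lip of the keeper on the lid, then swing the lever down over centre until it lies home against the front. The lid must be drawn fully shut and stay so when you let go; leave the brush, the polish tin and the hammer where they lie.

Things in the scene. Friction and masses are not known exactly. Their poses are not given: they have to be found in the camera images.
- chest: Wooden work chest that does not move: 240 mm deep, 340 wide, body 170 mm high, 12 mm walls. Origin: centre of its underside. Its own x runs from the front to the hinged back, z up; the front face with the latch in its middle looks to its -x (120 mm from the origin). Lever pivot: 26 mm out from the front face, 130 mm up, axis along the chest's y, in the middle of the width.
- lid (a joint): Lid angle, rad: 0 shut, grows as the front rises. Hinge line at the back edge, 170 mm up; the lid is 40 mm thick and 240 deep. Stiff hinge: it stays where it is put (1 or 2 N at the front moves it down). A rubber strip on the front rim springs it back to about 0.022 rad (5 mm ajar) when let go; only the latch pulls it home, to about 0.003, against some 25 N.
- lever (a joint): Lever angle, rad: 0 home (hanging straight down against the front), grows as its end swings out and up; 1.57 points straight out, stop at 2.8. Steel handle 36 mm wide, 3 thick, ends 100 mm from the pivot; its outer face lies 11 mm outside the line through the pivot. Stays where it is left. Dead centre with the claw taut is at about 0.2; below that it is drawn home.
- claw (a joint): Claw angle on the lever, rad. The claw's pin is on the lever, 18 mm from the lever pivot towards the handle's end. The claw points up from the pin, leaning outwards by (claw minus lever) rad, negative leaning to the chest. Stays where it is left. Raising the claw by hand swings the lever up with it; with the lever at 2.1 to 2.3 the hook passes some 15 to 20 mm above the keeper.
- keeper (a point): Steel catch on the lid's front: middle of the top edge of its upturned lip, with the lid's axes (x to the back when shut, z up). The lip is 16 mm wide, 4 thick, 11 mm clear above its shelf, with a 10 mm gap behind it for the claw's tip. Lid shut: 14 mm out from the front face, 195 mm up.
- claw_hook (a point): Middle of the roof of the hook's throat, 84 mm from the claw's pin and 8 mm to the inner side of the strip's middle plane; axes of the claw (z along it, x to the inner side). The throat is 12 mm wide; the hook's tip, 4 mm thick, reaches 8 mm down behind it. Hooked, this point sits on the keeper point.
- claw_grip (a point): Where to take the claw: the flat steel strip, 24 mm wide (along the chest's y) and 4 thick, 62 mm from its pin, below the hook. It can turn and slip between the fingers.
- lever_tab (a point): On the outer face of the lever's handle, 80 mm from the lever pivot.
- brush: Shoe brush, wood with black bristles, 175 x 50 x 48 mm, lying on the table. Leave alone. Origin: centre of its underside.
- tin: Round polish tin, 79 mm across, 25 high. Leave alone. Origin: centre of its underside.
- hammer: Hammer, 260 mm long, lying on the table. Leave alone..

How it is judged:
By the outcome, as a careful person would: the job done as asked, in the order asked, and still so for the second after the job is handed in, with the robot touching nothing.
It also fails if it takes over 58 s, if anything falls off the work surface, if the arm or the gripper's body presses on something with over 40 N, if the wrist force passes 120 N, or if a joint passes its speed limit or range.

## Working session

There is one attempt and no reset: what is moved stays moved. The work goes in short steps, Python scripts to look and compute and a tool call to move; the robot and the scene stay as the last step left them, time stands still between calls to the robot, and variables do not carry over. Pictures are saved under pics/ and viewed, at most 10 in all, crops included, and the job is handed in when it is done.

Besides the shell and the picture viewer there is one more tool, called as a command line: name --argument value ..., lists and objects as JSON in quotes. servo_tool: Moves the arm, as the interface text tells. Its arguments: {"type":"object","properties":{"dp":{"type":"array"},"rot":{"type":"array"},"gripper":{"type":"array"},"squeeze":{"type":"number"}},"required":["dp","rot","gripper"]}

```bash
mkdir -p pics; python3 - <<'E'
from station import env
import cv2
for n in("side","top"):
    im=env.read_camera(n); cv2.imwrite(f"pics/{n}0.png",im[:,:,::-1])
    c=env.calibration(n); print(n,c)
print(env.get_obs(), env.pinch_z)
E
```

```text
side {'fx': 581.0846600352273, 'fy': 581.0846600352273, 'cx': 332.53027013818644, 'cy': 238.7749317121794, 'distortion': array([0.01904532, 0.        , 0.        , 0.        , 0.        ]), 'T': array([[ 0.01451453,  0.94753268, -0.3193292 ,  0.93088294],
       [ 0.99987313, -0.0116583 ,  0.01085422,  0.02952331],
       [ 0.00656189, -0.31944623, -0.94758168,  1.17496334],
       [ 0.        ,  0.        ,  0.        ,  1.        ]])}
top {'fx': 433.7209945278923, 'fy': 433.7209945278923, 'cx': 318.4930830082542, 'cy': 228.91232996807855, 'distortion': array([-0.04582129,  0.        ,  0.        ,  0.        ,  0.        ]), 'T': array([[ 5.17006765e-04, -9.89676441e-01,  1.43318788e-01,
         4.46460674e-01],
       [-9.99911248e-01, -2.41959316e-03, -1.31012374e-02,
         5.99291799e-02],
       [ 1.33127592e-02, -1.43299294e-01, -9.89589856e-01,
         1.15089083e+00],
       [ 0.00000000e+00,  0.00000000e+00,  0.00000000e+00,
         1.00000000e+00]])}
{'time': 0.1, 'joints': array([ 1.17328033,  0.31161153,  0.01399697,  1.51290325, -0.00441886,
        1.31918729, -0.02717261]), 'joint_velocities': array([-0.00039066, -0.0023383 ,  0.00021373, -0.00430482, -0.00113964,
       -0.00107919,  0.00128653]), 'joint_torque': array([ 8.81380693e-04, -3.80854511e+01,  1.46817206e-01, -2.31243736e+01,
        1.24125421e-02,  8.17124499e-03, -8.68363600e-06]), 'tcp_pos': array([ 0.19138578, -0.51493261,  0.2303458 ]), 'tool_rot': array([ 9.84207097e-01,  1.77017823e-01, -2.18443726e-04, -1.01602576e-03]), 'wrist_force': array([-0.78636914,  0.20346058,  0.12288223]), 'ft_torque': array([-0.04590385, -0.03122746,  0.03875132]), 'gripper_force': 0.0, 'grip_width': 0.9995340653421296} 0.0187
```

View pics/side0.png

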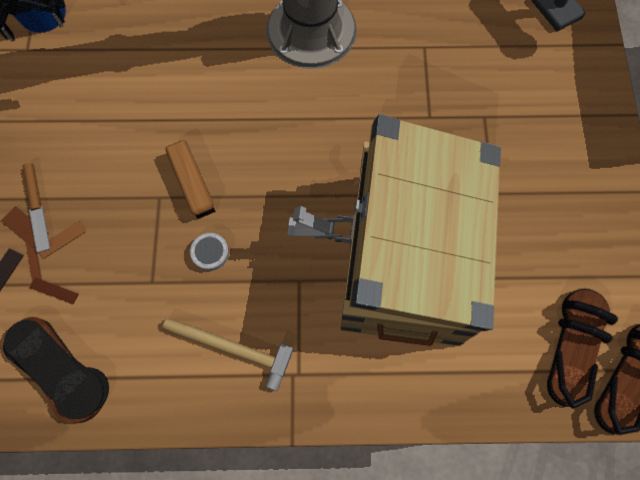

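View pics/top0.png

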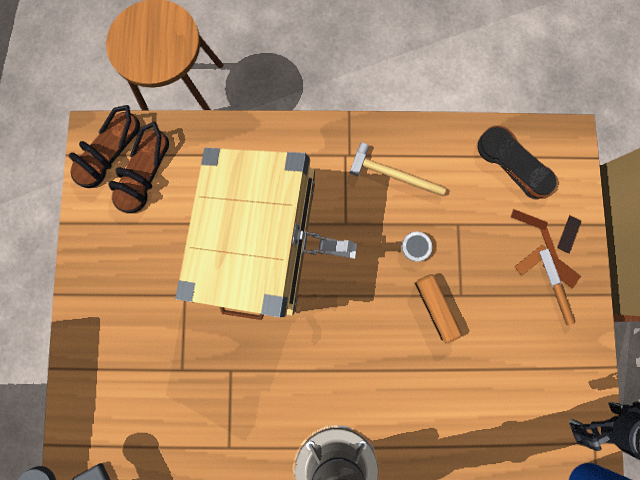

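```bash
python3 - <<'E'
import cv2,numpy as np
a=cv2.imread("pics/side0.png")[110:350,275:515]; b=cv2.imread("pics/top0.png")[140:325,170:370]
a=cv2.resize(a,(400,400),interpolation=cv2.INTER_CUBIC)
# latch zooms
c=cv2.imread("pics/side0.png")[180:260,280:380]; d=cv2.imread("pics/top0.png")[200:280,280:380]
f=lambda i:cv2.resize(i,(400,300) if 0 else (375,300),interpolation=cv2.INTER_CUBIC)
s=np.vstack([np.hstack([f(cv2.imread("pics/side0.png")[100:356,260:580]),f(cv2.imread("pics/top0.png")[120:344,120:400])]),np.hstack([f(c),f(d)])])
cv2.imwrite("pics/z0.png",s)
E
```

```text
(no output)
```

View pics/z0.png

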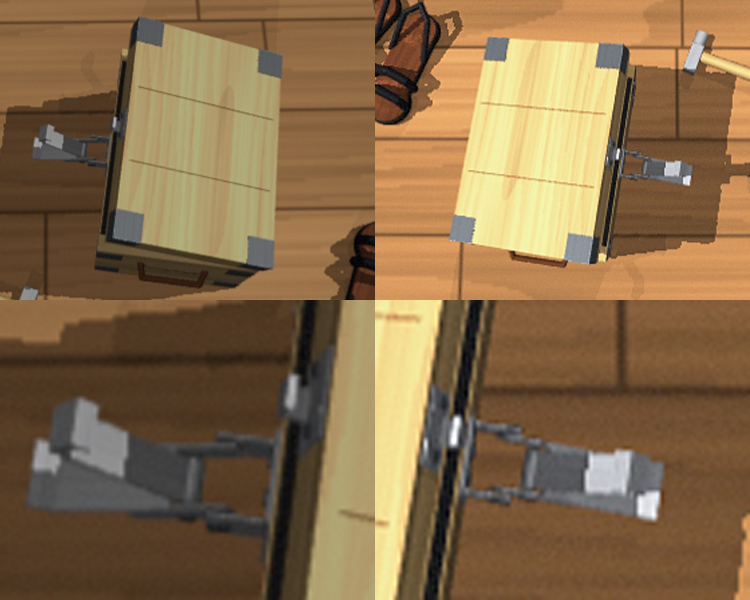

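```bash
cat > h.py <<'E'
from station import env
import cv2,numpy as np
C={n:env.calibration(n) for n in("side","top")}
def ray(n,p):
    c=C[n];K=np.array([[c["fx"],0,c["cx"]],[0,c["fy"],c["cy"]],[0,0,1.]])
    q=cv2.undistortPoints(np.array([[p]],float),K,c["distortion"])[0,0]
    d=c["T"][:3,:3]@[q[0],q[1],1]; return c["T"][:3,3],d/np.linalg.norm(d)
def tri(ps,pt):
    A=0;b=0;rs=[ray("side",ps),ray("top",pt)]
    for o,d in rs:
        M=np.eye(3)-np.outer(d,d);A=A+M;b=b+M@o
    x=np.linalg.solve(A,b)
    return x,[float(np.linalg.norm((np.eye(3)-np.outer(d,d))@(x-o))*1e3) for o,d in rs][0]
def proj(n,X):
    c=C[n];T=np.linalg.inv(c["T"]);K=np.array([[c["fx"],0,c["cx"]],[0,c["fy"],c["cy"]],[0,0,1.]])
    return cv2.projectPoints(np.atleast_2d(X).astype(float),cv2.Rodrigues(T[:3,:3])[0],T[:3,3],K,c["distortion"])[0][:,0]
def snap(n,name): 
    im=env.read_camera(n)[:,:,::-1].copy();cv2.imwrite(f"pics/{name}.png",im);return im
E
python3 - <<'E'
from h import *
np.set_printoptions(precision=4,suppress=True)
for k,a,b in [("front near",(376.9,115.4),(286.5,316.4)),("front far",(356,304.8),(309,153.6)),("back near",(500.6,145.2),(175.3,299.2)),("back far",(492,329.5),(203.6,148.4)),
 ("keeper",(357.6,204.5),(301.3,234.7)),("white end",(292,221.3),(352.8,254.7)),("block",(300,209.3),(342.7,245.3)),
 ("whiteend/block",(292,221.3),(342.7,245.3)),("block/white",(300,209.3),(352.8,254.7))]:
    print(k,*tri(a,b))
E
```

```text
front near [0.3979 0.1167 0.2727] 4.786213298396577
front far [0.7357 0.072  0.2668] 3.6118415224373663
back near [0.4297 0.3527 0.216 ] 0.0854248317983258
back far [0.7674 0.3068 0.2042] 1.3905895353835012
keeper [0.5629 0.0834 0.2629] 0.21116316723702325
white end [ 0.5347 -0.0368  0.1092] 0.1832099795402832
block [ 0.5472 -0.0114  0.2032] 5.526787157407141
whiteend/block [ 0.5524 -0.0216  0.1555] 12.423343535113935
block/white [ 0.5306 -0.0251  0.1641] 6.367901127432301
```

servo_tool --dp '[[0.018,0.031,0.006],[0.019,0.0315,0.006],[0.019,0.0315,0.006],[0.019,0.0315,0.006],[0.019,0.0315,0.006],[0.019,0.0315,0.006],[0.019,0.0315,0.006],[0.019,0.0315,0.006],[0.019,0.0315,0.006],[0.019,0.0315,0.006],[0.019,0.0315,0.005],[0.019,0.0315,0.005],[0.019,0.0315,0.005],[0.019,0.0315,0.005],[0.019,0.0315,0.005],[0.019,0.0315,0.005],[0.019,0.0315,0.003],[0.019,0.0315,0.002],[0.019,0.0315,0.0],[0.019,0.0315,0.0]]' --rot '[[0,0,0.054],[0,0,0.054],[0,0,0.054],[0,0,0.054],[0,0,0.054],[0,0,0.054],[0,0,0.054],[0,0,0.054],[0,0,0.054],[0,0,0.054],[0,0,0.054],[0,0,0.054],[0,0,0.054],[0,0,0.054],[0,0,0.054],[0,0,0.054],[0,0,0.054],[0,0,0.054],[0,0,0.054],[0,0,0.054]]' --gripper '[0,0,0,0,0,0,0,0,0,0,0,0,0,0,0,0,0,0,0,0]'

```text
time: 1.77
tcp_pos: [0.5712, 0.1152, 0.3259]
tool_rot: [0.752, 0.659, -0.0, -0.0]
wrist_force: [1.0, -0.5, 0.2]
grip_width: -0.003
gripper_force: 0.0
```

servo_tool --dp '[[0,0,-0.02],[0,0,-0.015],[0,0,-0.01],[0,0,-0.007],[0,0,-0.007],[0,0,-0.007],[0,0,-0.007],[0,0,-0.007],[0,0,-0.006],[0,0,-0.006],[0,0,-0.005],[0,0,-0.004],[0,0,-0.003],[0,0,-0.002],[0,0,0]]' --rot '[[0,0,0],[0,0,0],[0,0,0],[0,0,0],[0,0,0],[0,0,0],[0,0,0],[0,0,0],[0,0,0],[0,0,0],[0,0,0],[0,0,0],[0,0,0],[0,0,0],[0,0,0]]' --gripper '[0,0,0,0,0,0,0,0,0,0,0,0,0,0,0]'

```text
time: 3.02
tcp_pos: [0.5703, 0.1142, 0.2197]
tool_rot: [0.753, 0.658, -0.0, -0.0]
wrist_force: [0.0, 0.1, 0.3]
grip_width: -0.0
gripper_force: 0.0
```

servo_tool --dp '[[0,0,-0.003],[0,0,-0.003],[0,0,-0.002],[0,0,-0.002],[0,0,0],[0,0,0]]' --rot '[[0,0,0],[0,0,0],[0,0,0],[0,0,0],[0,0,0],[0,0,0]]' --gripper '[0,0,0,0,0,0]'

```text
time: 3.52
tcp_pos: [0.5708, 0.1136, 0.2131]
tool_rot: [0.753, 0.658, 0.0, 0.001]
wrist_force: [-3.4, -2.3, 11.7]
grip_width: 0.001
gripper_force: 5.8
```

servo_tool --dp '[[0,0,0.02],[0,0,0.03],[0,-0.02,0.03],[-0.004,-0.035,0.005],[-0.005,-0.035,0],[-0.005,-0.035,0],[-0.005,-0.035,0],[-0.005,-0.035,0],[-0.005,-0.035,0],[-0.005,-0.035,0],[0,0,0]]' --rot '[[0,0,0],[0,0,0],[0,0,0],[0.0424,-0.0056,0],[0.0424,-0.0056,0],[0.0424,-0.0056,0],[0.0424,-0.0056,0],[0.0424,-0.0056,0],[0.0424,-0.0056,0],[0.0424,-0.0056,0],[0,0,0]]' --gripper '[0,0,0,0.05,0.05,0.05,0.05,0.05,0.05,0.05,0.05]'

```text
time: 4.43
tcp_pos: [0.5343, -0.166, 0.292]
tool_rot: [0.752, 0.643, 0.109, -0.096]
wrist_force: [-0.8, -2.7, -1.1]
grip_width: 0.584
gripper_force: 0.0
```

```bash
python3 - <<'E'
from h import *
a=snap("side","s1");b=snap("top","t1")
f=lambda i:cv2.resize(i,(400,400),interpolation=cv2.INTER_CUBIC)
cv2.imwrite("pics/z1.png",np.hstack([f(a[180:260,285:365]),f(b[200:280,290:370])]))
E
```

```text
(no output)
```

View pics/z1.png

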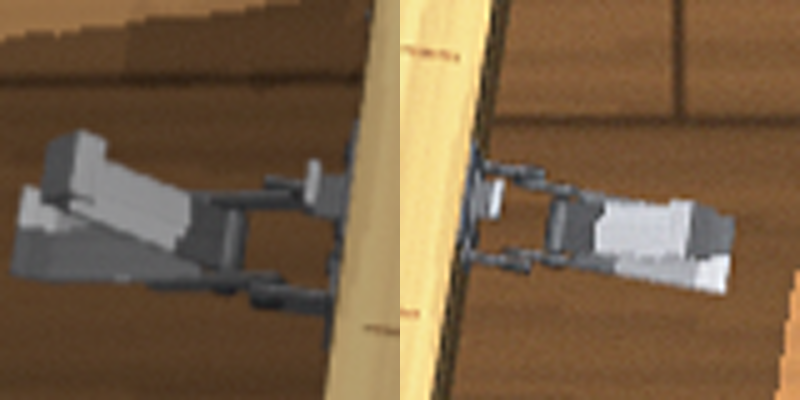

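```bash
cat >> h.py <<'E'
cx=np.array([.131,.991,0]);cy=np.array([-.991,.131,0]);PV=np.array([.5624,.0564,.13])
def lat(X): d=np.asarray(X)-PV; return np.round([-d@cx*1e3,d@cy*1e3,d[2]*1e3],1)  # out, y, up mm from pivot
E
python3 - <<'E'
from h import *
S=lambda x,y:(285+x/5,180+y/5); T=lambda x,y:(290+(x-400)/5,200+y/5)
for k,a,b in [("outer",S(44,175),T(734,232)),("outer near",S(45,147),T(733,252)),("outer far",S(43,203),T(735,212)),("inner",S(78,164),T(690,228)),("in near",S(82,130),T(690,257)),("in far",S(75,197),T(690,200)),
 ("strip near lit end",S(192,197),T(595,252)),("strip far lit end",S(176,250),T(600,200)),("keeper near",S(315,160),T(498,217)),("keeper far",S(310,203),T(497,180)),("lever white",S(15,275),T(727,290)),
 ("pivbolt near",S(268,185),T(525,262)),("pivbolt far",S(255,295),T(540,180))]:
    x,r=tri(a,b);print(k,np.round(x,4),round(r,1),lat(x))
E
```

```text
outer [ 0.5479 -0.0343  0.1794] 5.0 [91.8  2.5 49.4]
outer near [ 0.5385 -0.0336  0.1833] 4.8 [92.3 11.9 53.3]
outer far [ 0.5574 -0.0351  0.1756] 5.2 [91.3 -7.1 45.6]
inner [ 0.5483 -0.0175  0.1898] 1.1 [75.1  4.3 59.8]
in near [ 0.5353 -0.0167  0.1906] 1.7 [76.  17.3 60.6]
in far [ 0.5609 -0.0181  0.1892] 0.6 [74.1 -8.3 59.2]
strip near lit end [0.5424 0.0232 0.1385] 1.4 [35.5 15.5  8.5]
strip far lit end [0.566  0.019  0.1447] 0.7 [36.5 -8.5 14.7]
keeper near [0.5519 0.0681 0.2003] 1.2 [-10.2  11.9  70.3]
keeper far [0.5683 0.0673 0.1999] 0.2 [-11.5  -4.4  69.9]
lever white [ 0.5334 -0.0508  0.0237] 0.4 [ 110.    14.7 -106.3]
pivbolt near [0.5376 0.0541 0.1375] 0.5 [ 5.5 24.3  7.5]
pivbolt far [0.5779 0.0478 0.1259] 0.3 [  6.5 -16.4  -4.1]
```

servo_tool --dp '[[0.002,0.022,-0.006],[0.0025,0.027,-0.008],[0.0025,0.027,-0.008],[0.0025,0.027,-0.008],[0.0025,0.027,-0.007],[0.0006,0.0044,-0.0143],[0.0006,0.0044,-0.0143],[0.0006,0.0044,-0.0143],[0.0006,0.0044,-0.0143],[0.0006,0.0044,-0.0143],[0.0006,0.0044,-0.0143],[0.0006,0.0044,-0.0143],[0.0004,0.0044,-0.0143],[0,0,0]]' --rot '[[0,0,0],[0,0,0],[0,0,0],[0,0,0],[0,0,0],[0,0,0],[0,0,0],[0,0,0],[0,0,0],[0,0,0],[0,0,0],[0,0,0],[0,0,0],[0,0,0]]' --gripper '[0.05,0.05,0.05,0.05,0.05,0.05,0.05,0.05,0.05,0.05,0.05,0.05,0.05,0.05]'

```text
time: 5.7
tcp_pos: [0.5505, 0.018, 0.1416]
tool_rot: [0.743, 0.652, 0.11, -0.101]
wrist_force: [-1.1, 0.2, -0.7]
grip_width: 0.586
gripper_force: 0.0
```

```bash
python3 - <<'E'
from h import *
a=snap("side","s2");b=snap("top","t2");print(env.get_obs()["tcp_pos"])
f=lambda i:cv2.resize(i,(400,400),interpolation=cv2.INTER_CUBIC)
cv2.imwrite("pics/z2.png",np.hstack([f(a[170:270,275:375]),f(b[190:290,280:380])]))
E
```

```text
[0.5527929  0.01621356 0.14414254]
```

View pics/z2.png

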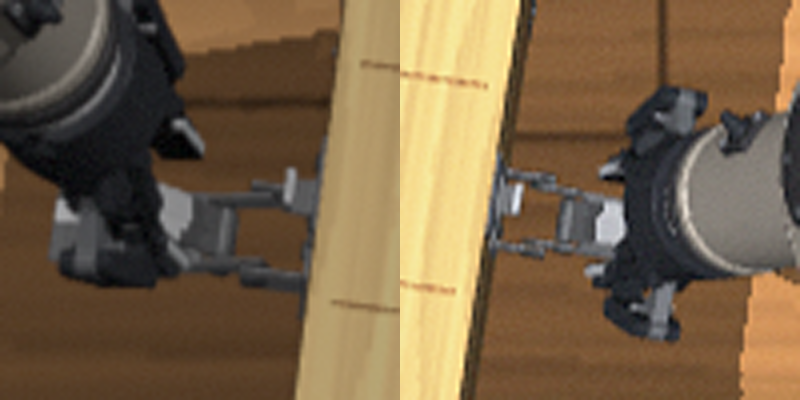

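servo_tool --dp '[[-0.001,-0.009,-0.002],[-0.001,-0.009,-0.002],[0,0,0],[0,0,0],[0,0,0],[0,0,0],[0,0,0],[0,0,0]]' --rot '[[0,0,0],[0,0,0],[0,0,0],[0,0,0],[0,0,0],[0,0,0],[0,0,0],[0,0,0]]' --gripper '[0.05,0.05,0.05,0.01,0.01,0.01,0.01,0.01]' --squeeze 35

```text
time: 6.47
tcp_pos: [0.55, -0.0041, 0.1396]
tool_rot: [0.745, 0.651, 0.111, -0.099]
wrist_force: [-4.6, -1.1, 1.1]
grip_width: 0.272
gripper_force: 34.3
```

servo_tool --dp '[[0.0004,0.0033,0.0058],[0.0004,0.0033,0.0058],[0.0005,0.0033,0.0057],[0.0005,0.0034,0.0057],[0.0006,0.0042,0.0036],[0.0006,0.0042,0.0036],[0.0006,0.0042,0.0035],[0.0005,0.0042,0.0033],[0.0005,0.0043,0.003],[0,0,0],[0,0,0]]' --rot '[[0,0,0],[0,0,0],[0,0,0],[0,0,0],[0,0,0],[0,0,0],[0,0,0],[0,0,0],[0,0,0],[0,0,0],[0,0,0]]' --gripper '[0.01,0.01,0.01,0.01,0.01,0.01,0.01,0.01,0.01,0.01,0.01]'

```text
time: 7.38
tcp_pos: [0.5549, 0.0304, 0.1807]
tool_rot: [0.744, 0.651, 0.111, -0.098]
wrist_force: [-6.1, -3.6, -1.6]
grip_width: 0.27
gripper_force: 34.7
```

```bash
python3 - <<'E'
from h import *
a=snap("side","s3");b=snap("top","t3");o=env.get_obs();print(o["tcp_pos"],o["wrist_force"])
f=lambda i:cv2.resize(i,(400,400),interpolation=cv2.INTER_CUBIC)
cv2.imwrite("pics/z3.png",np.hstack([f(a[170:270,275:375]),f(b[190:290,280:380])]))
E
```

```text
[0.55495011 0.03032871 0.18071845] [-5.71158763 -3.20635212 -2.09021347]
```

View pics/z3.png

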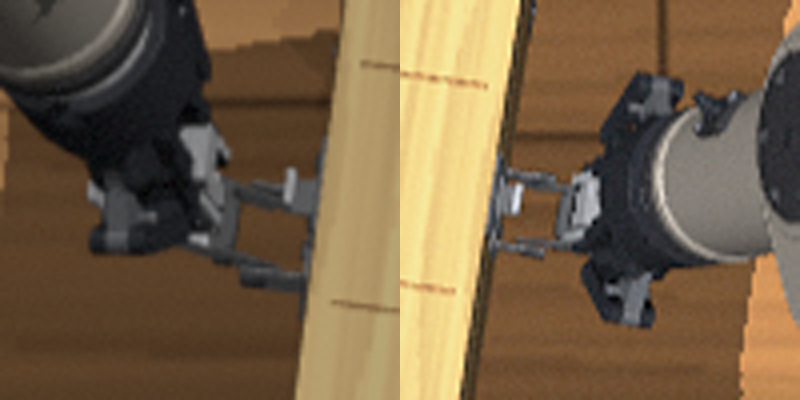

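servo_tool --dp '[[0.0005,0.0039,0.001],[0.0005,0.0039,0.001],[0.0005,0.0039,0.0007],[0.0006,0.004,0.0005],[0.0005,0.0038,0],[0.0005,0.0038,0],[0.0005,0.0038,-0.0005],[0.0005,0.0038,-0.0005],[0,0,0],[0,0,0]]' --rot '[[0,0,0],[0,0,0],[0,0,0],[0,0,0],[0,0,0],[0,0,0],[0,0,0],[0,0,0],[0,0,0],[0,0,0]]' --gripper '[0.01,0.01,0.01,0.01,0.01,0.01,0.01,0.01,0.01,0.01]'

```text
time: 8.32
tcp_pos: [0.5594, 0.0618, 0.1836]
tool_rot: [0.744, 0.651, 0.112, -0.098]
wrist_force: [-4.9, -5.0, 0.6]
grip_width: 0.273
gripper_force: 34.3
```

```bash
python3 - <<'E'
from h import *
a=snap("side","s4");b=snap("top","t4");o=env.get_obs();print(o["tcp_pos"],o["wrist_force"])
f=lambda i:cv2.resize(i,(400,400),interpolation=cv2.INTER_CUBIC)
cv2.imwrite("pics/z4.png",np.hstack([f(a[170:250,300:380]),f(b[195:275,280:360])]))
for n in("side","top"): print(n,proj(n,np.array([[.5604,.067,.2003]]) ))
E
```

```text
[0.55943453 0.0617721  0.18359601] [-5.36691449 -4.29081058  0.6417071 ]
side [[346.85823584 216.40168855]]
top [[309.57993658 239.53527034]]
```

View pics/z4.png

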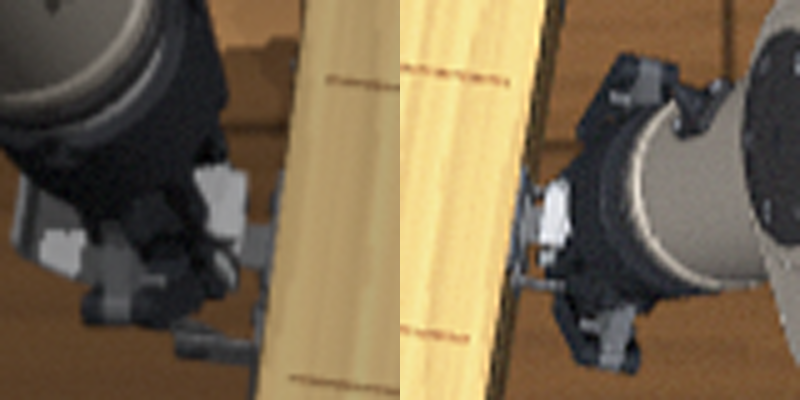

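```bash
python3 - <<'E'
from h import *
PV[:]=[.5584,.0569,.13]
S=lambda x,y:(300+x/5,170+y/5); T=lambda x,y:(280+(x-400)/5,195+y/5)
for k,a,b in [("in mid",S(244,205),T(543,215)),("in near",S(247,168),T(538,247)),("in far",S(238,240),T(550,183))]:
    x,r=tri(a,b);print(k,np.round(x,4),round(r,1),lat(x))
print(lat([.5594-.0007,.0618-.0056,.1836+.0181]))
E
```

```text
in mid [0.5605 0.0693 0.2271] 0.3 [-12.5  -0.5  97.1]
in near [0.5467 0.071  0.2273] 0.0 [-12.4  13.5  97.3]
in far [0.5742 0.0665 0.2288] 0.6 [-11.6 -14.4  98.8]
[ 0.7 -0.4 71.7]
```

servo_tool --dp '[[0.0003,0.0024,0],[0.0003,0.0024,0],[0.0003,0.0022,0],[0,0,0],[0,0,0]]' --rot '[[0,0,0],[0,0,0],[0,0,0],[0,0,0],[0,0,0]]' --gripper '[0.01,0.01,0.01,0.01,0.01]'

```text
time: 8.83
tcp_pos: [0.5604, 0.0686, 0.1834]
tool_rot: [0.744, 0.651, 0.111, -0.098]
wrist_force: [-4.5, -4.0, -0.9]
grip_width: 0.27
gripper_force: 34.3
```

```bash
python3 - <<'E'
from h import *
PV[:]=[.5584,.0569,.13]
snap("side","s5");snap("top","t5");o=env.get_obs();print(o["tcp_pos"],o["wrist_force"])
def blob(f,c):
    im=cv2.imread(f).astype(int); g=im.sum(2)/3; sat=im.max(2)-im.min(2)
    m=((g>150)&(sat<40)).astype(np.uint8); n,l,st,ce=cv2.connectedComponentsWithStats(m)
    return [(st[i].tolist(),ce[i].round(1).tolist(),np.round(cv2.boxPoints(cv2.minAreaRect(np.argwhere(l==i)[:,::-1].astype(np.float32))),1).tolist()) for i in range(1,n) if st[i][4]>15 and abs(ce[i]-c).max()<25]
for k in "45":
  print("S",blob(f"pics/s{k}.png",(345,212))); print("T",blob(f"pics/t{k}.png",(310,238)))
E
```

```text
[0.5603954  0.06855452 0.18335033] [-4.38651068 -3.61012965 -0.69848548]
S [([343, 206, 6, 11, 43], [345.7, 211.3], [[342.70001220703125, 215.6999969482422], [343.8999938964844, 205.5], [348.20001220703125, 206.0], [347.0, 216.1999969482422]])]
T [([326, 216, 12, 34, 54], [329.5, 232.9], [[324.6000061035156, 216.89999389648438], [334.0, 216.0], [337.0, 249.0], [327.6000061035156, 249.89999389648438]]), ([308, 232, 6, 12, 57], [310.4, 238.1], [[308.0, 232.0], [313.0, 232.0], [313.0, 243.0], [308.0, 243.0]])]
S [([344, 205, 10, 13, 88], [348.7, 210.4], [[344.0, 205.0], [353.0, 205.0], [353.0, 217.0], [344.0, 217.0]])]
T [([323, 216, 10, 33, 49], [325.5, 232.9], [[321.20001220703125, 216.6999969482422], [329.0, 216.0], [332.0, 248.0], [324.20001220703125, 248.6999969482422]]), ([304, 231, 7, 13, 63], [306.9, 237.7], [[304.0, 243.0], [304.0, 231.0], [310.0, 231.0], [310.0, 243.0]])]
```

servo_tool --dp '[[0.0002,0.0012,-0.001],[0,0,-0.002],[0,0,-0.002],[0,0,-0.002],[0,0,-0.002],[0,0,-0.002],[0,0,-0.002],[0,0,-0.002],[0,0,0],[0,0,0]]' --rot '[[0,0,0],[0,0,0],[0,0,0],[0,0,0],[0,0,0],[0,0,0],[0,0,0],[0,0,0],[0,0,0],[0,0,0]]' --gripper '[0.01,0.01,0.01,0.01,0.01,0.01,0.01,0.01,0.01,0.01]'

```text
time: 9.77
tcp_pos: [0.5607, 0.0705, 0.169]
tool_rot: [0.744, 0.651, 0.112, -0.099]
wrist_force: [-5.0, -3.6, 2.0]
grip_width: 0.268
gripper_force: 34.1
```

servo_tool --dp '[[0,0,-0.002],[0,0,-0.0015],[0,0,-0.0015],[0,0,-0.0015],[0,0,0],[0,0,0]]' --rot '[[0,0,0],[0,0,0],[0,0,0],[0,0,0],[0,0,0],[0,0,0]]' --gripper '[0.01,0.01,0.01,0.01,0.01,0.01]'

```text
time: 10.27
tcp_pos: [0.5608, 0.0708, 0.1622]
tool_rot: [0.744, 0.651, 0.112, -0.099]
wrist_force: [-4.6, -3.5, 0.2]
grip_width: 0.269
gripper_force: 34.1
```

```bash
python3 - <<'E'
from h import *
a=snap("side","s6");b=snap("top","t6");o=env.get_obs();print(o["tcp_pos"],o["wrist_force"])
f=lambda i:cv2.resize(i,(400,400),interpolation=cv2.INTER_CUBIC)
cv2.imwrite("pics/z6.png",np.hstack([f(a[185:235,320:370]),f(b[210:260,280:330])]))
E
```

```text
[0.56072396 0.07082323 0.16221579] [-4.35547973 -2.75420308  0.5700774 ]
```

View pics/z6.png

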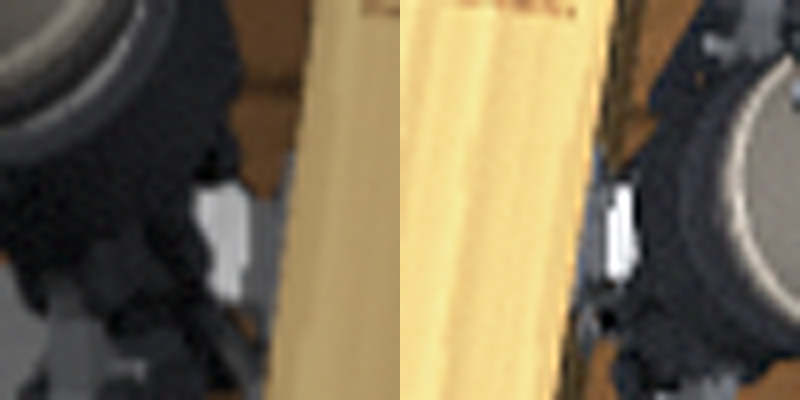

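```bash
python3 - <<'E'
from h import *
PV[:]=[.5584,.0569,.13]
S=lambda x,y:(320+x/8,185+y/8); T=lambda x,y:(280+(x-400)/8,210+y/8)
for k,a,b in [("in mid",S(249,242),T(608,232)),("in near",S(250,188),T(604,275)),("in far",S(244,300),T(614,185))]:
    x,r=tri(a,b);print(k,np.round(x,4),round(r,1),lat(x))
E
```

```text
in mid [0.5608 0.0746 0.2068] 0.2 [-17.9  -0.   76.8]
in near [0.5487 0.0753 0.2089] 0.5 [-17.   12.   78.9]
in far [0.574  0.0731 0.2053] 0.1 [-18.1 -13.3  75.3]
```

servo_tool --dp '[[0.0002,0.0015,0],[0,0.0005,-0.001],[0,0,-0.0015],[0,0,-0.0015],[0,0,-0.0015],[0,0,0],[0,0,0]]' --rot '[[0,0,0],[0,0,0],[0,0,0],[0,0,0],[0,0,0],[0,0,0],[0,0,0]]' --gripper '[0.01,0.01,0.01,0.01,0.01,0.01,0.01]'

```text
time: 10.95
tcp_pos: [0.561, 0.072, 0.1583]
tool_rot: [0.744, 0.651, 0.112, -0.098]
wrist_force: [-8.9, -6.2, 8.8]
grip_width: 0.272
gripper_force: 35.3
```

servo_tool --dp '[[0,0,-0.001],[-0.0003,-0.002,0],[-0.0003,-0.002,0],[-0.0003,-0.002,0],[0,0,0],[0,0,0]]' --rot '[[0,0,0],[0,0,0],[0,0,0],[0,0,0],[0,0,0],[0,0,0]]' --gripper '[0.01,0.01,0.01,0.01,0.01,0.01]'

```text
time: 11.45
tcp_pos: [0.561, 0.0719, 0.1581]
tool_rot: [0.743, 0.652, 0.115, -0.1]
wrist_force: [-3.2, 4.2, 3.8]
grip_width: 0.271
gripper_force: 35.0
```

```bash
python3 - <<'E'
from h import *
a=snap("side","s7");b=snap("top","t7");o=env.get_obs();print(o["tcp_pos"],o["wrist_force"])
E
```

```text
[0.5609296  0.0719854  0.15812394] [-4.56697272  3.46804312  4.44145362]
```

servo_tool --dp '[[0,0,0],[0,0,0],[0,0,0],[0,0,0],[-0.0005,-0.0035,0.0115],[-0.0007,-0.0053,0.017],[-0.001,-0.0073,0.024],[-0.001,-0.0073,0.024],[-0.003,-0.03,0.01],[-0.003,-0.035,0],[-0.003,-0.035,0],[-0.003,-0.035,0],[0,-0.035,0],[0,-0.02,0],[0,0,0]]' --rot '[[0,0,0],[0,0,0],[0,0,0],[0,0,0],[0,0,0],[0,0,0],[0,0,0],[0,0,0],[0,0,0],[0,0,0],[0,0,0],[0,0,0],[0,0,0],[0,0,0],[0,0,0]]' --gripper '[0.05,0.05,0.05,0.05,0.05,0.05,0.05,0.05,0,0,0,0,0,0,0]'

```text
time: 12.8
tcp_pos: [0.5449, -0.1565, 0.2394]
tool_rot: [0.749, 0.646, 0.111, -0.096]
wrist_force: [0.6, -1.3, -0.2]
grip_width: 0.0
gripper_force: 0.0
```

```bash
python3 - <<'E'
from h import *
a=snap("side","s8");b=snap("top","t8");o=env.get_obs();print(o["tcp_pos"],o["wrist_force"])
f=lambda i:cv2.resize(i,(400,400),interpolation=cv2.INTER_CUBIC)
cv2.imwrite("pics/z8.png",np.hstack([f(a[175:255,290:370]),f(b[205:285,290:370])]))
E
```

```text
[ 0.54535085 -0.14885946  0.24045897] [-0.15820971  1.04247606 -0.29620636]
```

View pics/z8.png

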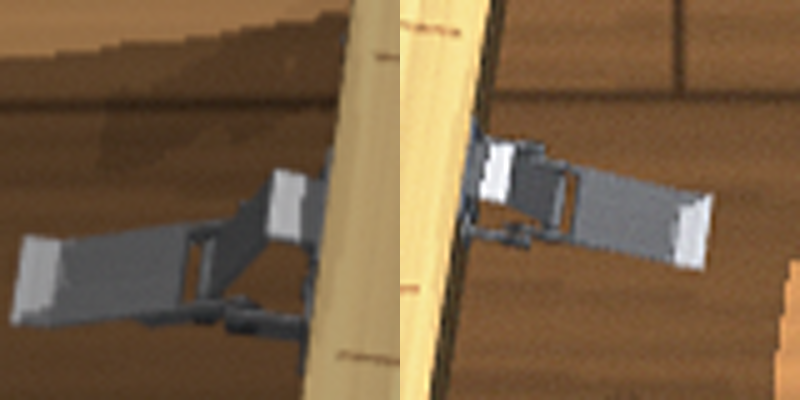

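```bash
python3 - <<'E'
from h import *
PV[:]=[.5584,.0569,.13]
S=lambda x,y:(290+x/5,175+y/5); T=lambda x,y:(290+(x-400)/5,205+y/5)
for k,a,b in [("in mid",S(303,207),T(484,172)),("in hookout",S(272,205),T(514,172)),("leverend near",S(25,237),T(703,269)),("leverend far",S(13,325),T(713,195)),("lev inner end near",S(185,225),T(570,240)),("far",S(180,300),T(580,172))]:
    x,r=tri(a,b);print(k,np.round(x,4),round(r,1),lat(x))
E
```

```text
in mid [0.5606 0.0734 0.2008] 0.3 [-16.7  -0.1  70.8]
in hookout [0.5605 0.0612 0.2029] 1.3 [-4.5 -1.5 72.9]
leverend near [ 0.5269 -0.0331  0.0818] 0.5 [ 93.3  19.4 -48.2]
leverend far [ 0.5638 -0.0381  0.0812] 0.9 [ 93.4 -17.8 -48.8]
lev inner end near [0.5376 0.0323 0.1218] 0.9 [27.1 17.4 -8.2]
far [0.5697 0.0288 0.1263] 0.3 [ 26.3 -14.9  -3.7]
```

servo_tool --dp '[[0,0.01,-0.01],[-0.001,0.014,-0.014],[-0.001,0.014,-0.014],[-0.001,0.014,-0.014],[-0.001,0.014,-0.014],[0,0.014,-0.014],[0,0,0],[0,0,0],[0,0,0]]' --rot '[[0.0743,-0.0098,0],[0.0743,-0.0098,0],[0.0743,-0.0098,0],[0.0743,-0.0098,0],[0.0743,-0.0098,0],[0.0743,-0.0098,0],[0,0,0],[0,0,0],[0,0,0]]' --gripper '[0,0,0,0,0,0,0,0,0]'

```text
time: 13.65
tcp_pos: [0.5423, -0.0667, 0.1624]
tool_rot: [0.7, 0.613, 0.275, -0.241]
wrist_force: [-0.3, 0.6, -0.2]
grip_width: 0.001
gripper_force: 0.0
```

```bash
python3 - <<'E'
from h import *
PV[:]=[.5584,.0569,.13]
o=env.get_obs();print(o["tcp_pos"],lat(o["tcp_pos"]),o["tool_rot"],o["wrist_force"],o["joints"])
for p in (.98,.8,.6,.4,.2,0,-.05): print(p,np.round([80*np.sin(p)+11*np.cos(p),-80*np.cos(p)+11*np.sin(p)],1))
E
```

```text
[ 0.54225277 -0.06672357  0.16237994] [124.6  -0.2  32.4] [ 0.70024068  0.61328756  0.27501651 -0.2406393 ] [-0.32198451  0.55909469 -0.17501082] [ 0.98194892  0.6497404  -0.69147387  1.5737493  -0.34729726  1.24775971
  0.37449005]
0.98 [ 72.6 -35.4]
0.8 [ 65.1 -47.8]
0.6 [ 54.3 -59.8]
0.4 [ 41.3 -69.4]
0.2 [ 26.7 -76.2]
0 [ 11. -80.]
-0.05 [  7.  -80.4]
```

servo_tool --dp '[[0.001,0.0074,-0.0093],[0.001,0.0074,-0.0093],[0.001,0.0074,-0.0093],[0.001,0.0074,-0.0093],[0.001,0.0074,-0.0093],[0.001,0.0074,-0.0093],[0.0005,0.004,-0.006],[0.0005,0.004,-0.006],[0.0005,0.0035,-0.006],[0.0005,0.0035,-0.006],[0.0007,0.0055,-0.006],[0.0007,0.0055,-0.006],[0,0,0],[0,0,0]]' --rot '[[0,0,0],[0,0,0],[0,0,0],[0,0,0],[0,0,0],[0,0,0],[0,0,0],[0,0,0],[0,0,0],[0,0,0],[0,0,0],[0,0,0],[0,0,0],[0,0,0]]' --gripper '[0,0,0,0,0,0,0,0,0,0,0,0,0,0]'

```text
time: 14.82
tcp_pos: [0.5498, 0.003, 0.0681]
tool_rot: [0.701, 0.612, 0.274, -0.242]
wrist_force: [0.0, -0.6, -0.6]
grip_width: 0.001
gripper_force: 0.0
```

servo_tool --dp '[[0.0009,0.0065,-0.004],[0.0009,0.0065,-0.004],[0.0006,0.0047,-0.0023],[0.0006,0.0047,-0.0022],[0.0006,0.0047,-0.002],[0,0,0]]' --rot '[[0,0,0],[0,0,0],[0,0,0],[0,0,0],[0,0,0],[0,0,0]]' --gripper '[0,0,0,0,0,0]'

```text
time: 15.32
tcp_pos: [0.5535, 0.0321, 0.0544]
tool_rot: [0.7, 0.613, 0.275, -0.243]
wrist_force: [-0.1, 0.3, -0.0]
grip_width: -0.003
gripper_force: 0.0
```

```bash
python3 - <<'E'
from h import *
PV[:]=[.5584,.0569,.13]
snap("side","s9");snap("top","t9");o=env.get_obs();print(lat(o["tcp_pos"]),o["wrist_force"])
def blob(f,c,R=35):
    im=cv2.imread(f).astype(int); g=im.sum(2)/3; sat=im.max(2)-im.min(2)
    m=((g>150)&(sat<40)).astype(np.uint8); n,l,st,ce=cv2.connectedComponentsWithStats(m)
    return [(st[i].tolist(),ce[i].round(1).tolist()) for i in range(1,n) if st[i][4]>8 and abs(ce[i]-c).max()<R]
for k in "89":
  print("S",blob(f"pics/s{k}.png",(320,222)));print("T",blob(f"pics/t{k}.png",(330,245)))
for p in (.98,.4,.2):
  X=PV-cx*(.095*np.sin(p)+.011*np.cos(p))+[0,0,-.095*np.cos(p)+.011*np.sin(p)]
  print(p,proj("side",X),proj("top",X))
E
```

```text
[ 26.3   1.2 -75.4] [ 1.30615638 -0.39486878  0.2146472 ]
S [([344, 209, 7, 13, 72], [346.8, 215.4]), ([293, 224, 5, 13, 29], [294.8, 229.9])]
T [([306, 234, 7, 12, 58], [309.0, 239.3]), ([345, 244, 7, 15, 81], [348.1, 251.4])]
S [([343, 212, 7, 10, 47], [346.0, 216.7])]
T [([306, 234, 7, 12, 57], [309.5, 239.4])]
0.98 [[297.47417554 231.20080699]] [[348.16093315 250.41226925]]
0.4 [[316.79245011 239.66820539]] [[332.21878944 249.90771358]]
0.2 [[325.28101003 241.81354095]] [[325.3579891  249.29577118]]
```

servo_tool --dp '[[0.0006,0.0047,-0.0015],[0.0006,0.0047,-0.001],[0.0006,0.0047,-0.001],[0.0005,0.004,0],[0,0,0],[0,0,0]]' --rot '[[0,0,0],[0,0,0],[0,0,0],[0,0,0],[0,0,0],[0,0,0]]' --gripper '[0,0,0,0,0,0]'

```text
time: 15.92
tcp_pos: [0.5568, 0.0397, 0.05]
tool_rot: [0.704, 0.612, 0.273, -0.238]
wrist_force: [-9.7, -19.9, 13.7]
grip_width: 0.001
gripper_force: 10.3
```

servo_tool --dp '[[0.0004,0.003,0],[0,0.003,0],[0,0,0],[0,0,0]]' --rot '[[0,0,0],[0,0,0],[0,0,0],[0,0,0]]' --gripper '[0,0,0,0]'

```text
time: 16.25
tcp_pos: [0.5573, 0.0402, 0.0495]
tool_rot: [0.706, 0.611, 0.271, -0.236]
wrist_force: [-16.6, -32.3, 23.6]
grip_width: 0.004
gripper_force: 17.0
```

servo_tool --dp '[[-0.001,-0.01,0],[-0.001,-0.01,0.002],[-0.002,-0.02,0.01],[-0.004,-0.03,0.015],[-0.004,-0.03,0.02],[-0.004,-0.03,0.02],[-0.004,-0.03,0.02],[0,0,0],[0,0,0]]' --rot '[[0,0,0],[0,0,0],[0,0,0],[0,0,0],[0,0,0],[0,0,0],[0,0,0],[0,0,0],[0,0,0]]' --gripper '[0,0,0,0,0,0,0,0,0]'

```text
time: 17.0
tcp_pos: [0.5379, -0.1081, 0.1385]
tool_rot: [0.702, 0.612, 0.275, -0.24]
wrist_force: [0.0, 0.9, -0.8]
grip_width: 0.001
gripper_force: 0.0
```

```bash
python3 - <<'E'
from h import *
a=snap("side","sa");b=snap("top","ta")
o=env.get_obs();print(o["time"],o["tcp_pos"],o["wrist_force"])
f=lambda i:cv2.resize(i,(400,400),interpolation=cv2.INTER_CUBIC)
cv2.imwrite("pics/za.png",np.hstack([f(a[185:265,300:380]),f(b[205:285,280:360])]))
E
```

```text
17.1 [ 0.5364398  -0.10396226  0.13771971] [-0.43403297  0.65628692 -0.9726154 ]
```

View pics/za.png

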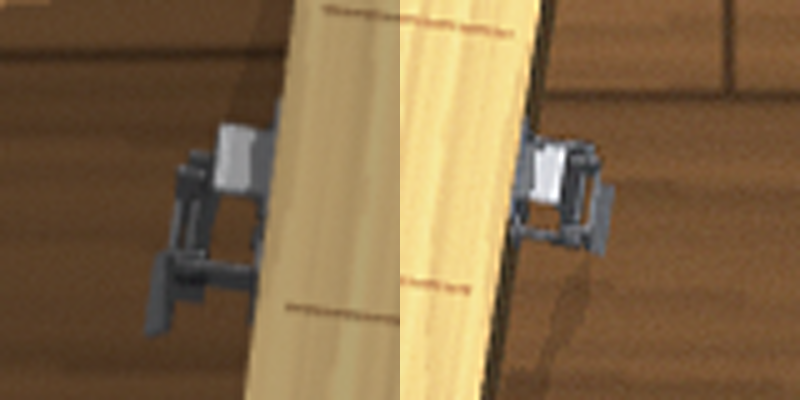

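```bash
python3 - <<'E'
from h import *
PV[:]=[.5584,.0569,.13]
S=lambda x,y:(300+x/5,185+y/5); T=lambda x,y:(280+(x-400)/5,205+y/5)
for k,a,b in [("lev end near",S(154,257),T(603,256)),("lev end far",S(146,334),T(613,188)),("hook in",S(252,158),T(534,172)),("hook out",S(217,157),T(564,174))]:
    x,r=tri(a,b);print(k,np.round(x,4),round(r,1),lat(x))
for p in (.25,.1,.0):
  X=PV-cx*(.1*np.sin(p)+.011*np.cos(p))+[0,0,-.1*np.cos(p)+.011*np.sin(p)]
  print(p,proj("side",X),proj("top",X))
# lid shift between s8/t8 (ajar) and now: subpixel phase correlation on lid corner patches
for n,boxes in (("s",[(365,115,40,40),(345,270,40,45)]),("t",[(262,285,30,30),(280,145,40,40)])):
  A,B=[cv2.cvtColor(cv2.imread(f"pics/{n}{k}.png"),6).astype(np.float32) for k in "8a"]
  for x,y,w,h in boxes: print(n,(x,y),cv2.phaseCorrelate(A[y:y+h,x:x+w],B[y:y+h,x:x+w],cv2.createHanningWindow((w,h),cv2.CV_32F)))
for z in (.2145,.2107): print(proj("side",[.5658,.082,z]),proj("top",[.5658,.082,z]))
E
```

```text
lev end near [0.5379 0.0393 0.0244] 0.2 [  20.1   18.  -105.6]
lev end far [0.573  0.0349 0.0291] 0.5 [  19.9  -17.4 -100.9]
hook in [0.5607 0.0732 0.2   ] 0.1 [-16.5  -0.2  70. ]
hook out [0.56   0.0604 0.1994] 0.5 [-3.6 -1.1 69.4]
0.25 [[322.52836419 241.99476949]] [[327.52672166 249.71180931]]
0.1 [[329.48170294 243.424744  ]] [[321.9369668  249.12981753]]
0.0 [[334.23471691 244.2054986 ]] [[318.13230888 248.68349149]]
s (365, 115) ((-0.7621875546168795, 0.43212692950324794), 1.0765507271885872)
s (345, 270) ((-0.4779505478486854, 0.9507592884365792), 1.0762651464674209)
t (262, 285) ((0.3892374382182009, -0.04848861997677645), 1.016499425040351)
t (280, 145) ((0.400967799870692, 0.028626367457889046), 1.037590379714966)
[[355.64933139 216.30367828]] [[302.64647436 236.27798207]]
[[355.55447106 217.06651031]] [[302.6862308  236.49805612]]
```

```bash
python3 -c "
from station import env
print(env.sign_off())"
```

```text
the job is handed in; nothing more can be done
None
```

The chest looks shut and latched: the lid is down on the seal, the claw is hooked over the keeper, and the lever is pushed over centre to a firm stop and stayed there when I let go. I handed the job in after about 17 s without touching the brush, tin or hammer; no verdict came back.

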